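# Dock the vial and seal the lens swab in it

### The arm

A 6-joint arm with a two-finger parallel gripper is mounted at the origin on the work surface. World frame = base frame: x ahead of the robot, y to its left, z up, the work surface at z = 0. Lengths are in m, angles in rad, forces in N, time in s.
With the tool pointing down it reaches from about 0.275 to 0.875 m from the base axis. Payload 12.5 kg.
Tool frame: the origin (TCP) lies at the very end of the fingers, on their centre line; the grasp point (between the pads) lies 19 mm behind it; z points along the fingers, y is the line along which they close (so a half turn about z gives the same grasp; the last joint's range is limited). The gripper opens to 85 mm and grips with 20 to 120 N. Pads are 22 mm wide; open, the fingers measure 114 mm over their backs; the gripper's body (76 mm by 85 mm) begins 54 mm behind the grasp point. The pads swing forward as they close: fully open they stand 13 mm farther back than shut.
Start: joints at [1.12, 0.351, 1.652, -0, 1.139, -0.085], TCP at [0.197, 0.514, 0.231] pointing down, gripper open.
Joint ranges: [-2.75, 2.75], [-0.79, 2.1], [0.01, 2.65], [-1.57, 4.71], [0.07, 3.14], [-2.87, 2.87]. Speed limits (rad/s): [2.22, 2.22, 2.79, 3.14, 3.14, 3.14].

### API

Orientations are given as a 3x3 rotation matrix whose columns are the frame's x, y, z axes.
In Python, from bench import manip gives the robot as it stands. Calls block until the motion is done:
- manip.move_ptp(position, orientation): joint-space move of the TCP to a pose.
- manip.move_l(position, attitude=None, max_speed=0.15): straight line of the TCP; attitude=None keeps the orientation; max_speed is the mean speed in m/s.
- manip.move_j(angles): joint-space move.
- manip.set_gripper(opening, effort=None): opening from 0.0 (shut) to 1.0 (fully open); effort is the grip in N (None keeps the last); returns when the fingers have stopped.
- manip.dwell(seconds).
- manip.inverse_kinematics(position, orientation): joint angles nearest the present ones, or None.
- manip.grab_frame(name): name is "scene" or "top"; returns (picture, depth): 420x560x3 uint8, red, green, blue; 420x560 float32, m along the optical axis (not along the pixel's ray), 0 where there is no reading.
- manip.get_calibration(name): a dict with "camera_matrix" (3x3 intrinsics, pixels), "R" (3x3) and "t" (3): a world point X has camera coordinates R X + t. Camera axes: x right, y down, z forward; pixel columns grow to the right and rows downward; lengths in m; the calibration is good to about 2 mm. A picture is of the moment at which its call begins. get_calibration takes no time and is no camera call.
A pose or a line that the arm cannot do raises manip.Unreachable and nothing moves.
- manip.sign_off(): hands the job in; it is judged then, once.
Trained networks look in the newest picture that a camera, given by its name, has taken for a name from the list of things; names that differ only in an ending like _2 or _b are one class to them, and where a whole thing is asked for, a point or a joint stands for the part that bears it (a point fixed in the world has none). Each returns a list of dicts, best first, with "confidence" (0 to 1); they miss things now and then, are a little off and sometimes report something else, mostly with a low value. They report only what shows in the picture. A call takes as long as a camera call. They do not tell look-alikes from the thing itself.
- manip.look_for(camera, name): "at" ([x, y, z] in m, in world coordinates, good to about 4 mm: the middle of the surface that is visible of it).
Readings, each from a call of its own:
- manip.current_time(): time.
- manip.current_qpos(): joint angles.
- manip.current_joint_vel(): joint speeds.
- manip.current_joint_torque(): joint torques, N m.
- manip.current_ee_pos(): TCP position.
- manip.current_tcp_rot(): TCP orientation.
- manip.current_force(): force on the tool from outside, world axes, zero at the start.
- manip.current_ft_torque(): the same for the moment, N m.
- manip.current_grip_width(): opening from 0.0 (shut) to 1.0 (fully open).
- manip.current_grip_force(): force on a finger pad.
Only numpy, scipy, OpenCV 4.12 (cv2) and the standard library are available. Lean on these libraries where they do the work, as an engineer would, in place of code of your own. Each camera call takes 0.05 s, during which the arm holds its last target. There are 200 camera calls.

### The job

First press the loose amber vial into the free spring clip in the middle of the rail until it snaps fully home, standing upright on the bench. Then take the green-knobbed lens swab from its stand, put it tip down into the vial's narrow mouth and push it down until its stopper snaps in and the knob sits flush on the rim. Leave the vial in the clip and the blue swab and the other things on the bench as they are.

Things in the scene. Friction and masses are not known exactly. Their poses are not given: they have to be found in the camera images.
- vial: Loose upright amber vial with a white paper band, 30 mm diameter up to 54 mm, neck 24 mm diameter above, 66 mm tall in all, 70 g. Origin: centre of its underside on the bench; z up its axis. Two small sprung detents inside the neck, 10 mm below the rim.
- vial_mouth (a point): Centre of the vial's mouth at rim height, 66 mm above vial. The mouth is a funnel, 17 mm wide at the rim, narrowing to a 13 mm bore at 6 mm depth and to 10 mm below 26 mm depth; bottom 46 mm below the rim.
- rail: Fixed aluminium clip rail, a bar 250 mm long along its y axis, 18 mm thick, its top at 36 mm height. Its front face (a stop) lies 15 mm on the +x side of the origin. Two shorter capped vials are fixed in it at y = +88 and -88 mm (27 mm wide, 50 mm high). Origin on the bench, at the middle place; x points from the open side of the clip into the rail.
- clip_seat (a point): Bench point under a vial fully home in the free middle clip (frame as rail). Clip open to -x: press along +x, low on the vial (pushed or pinched high, it tips). Two upright spring wires (6 mm thick, 14 to 32 mm high, at x = -8, y = +-15.7 mm) leave 25 mm and spread as the 30 mm vial passes (3 to 10 N), then draw it to the stop. Fingers beside the vial there must stay above 34 mm height.
- green_swab: The swab to use: green cylindrical knob 20 mm diameter, 28 mm tall, on a white rod of 8 mm diameter reaching 42 mm below the knob, with a black 11 mm ball stopper round the rod 14.4 mm below the knob. 30 g. Origin: centre of the knob's underside; z up the axis. It hangs upright in the stand, knob on the stand's top.
- green_swab_top (a point): Centre of the green knob's flat top, 28 mm above green_swab. Lowered into the vial mouth the swab slides freely until its ball rests on the detents, the knob about 8 mm above the rim, and stands there by itself nearly upright; a downward push of about 4 to 8 N then snaps it home, knob on the rim.
- green_swab_tip (a point): Lower end of the green swab's rod, 42 mm below green_swab.
- blue_swab: The same swab with a blue knob, to be left in the stand. Origin: centre of the knob's underside.
- stand: Fixed black block 120 (x) x 56 (y) x 50 (z) mm with two 13 mm through holes at x = +34 and -34 mm, holding the two swabs, either way round. Origin: centre of its underside on the bench.
- objective: Bystander: black microscope objective standing on the bench, 34 mm diameter, 50 mm high. Origin: centre of its underside.
- bottle: Bystander: small capped bottle, 38 mm diameter, 75 mm high. Origin: centre of its underside.
- slide_box: Bystander: flat blue slide box 85 (x) x 100 (y) x 30 mm. Origin: centre of its underside.
Not all that is in view belongs to the job. What is meant by the green_swab is not yellow, and is the smaller of those in its own colour. Leave any turquoise look-alike of the stand alone.

How it is judged:
By the outcome, as a careful person would: the job done as asked, in the order asked, and still so for the second after the job is handed in, with the robot touching nothing.
It also fails if it takes over 72 s, if anything falls off the work surface, if the arm or the gripper's body presses on something with over 40 N, if the wrist force passes 120 N, or if a joint passes its speed limit or range.

## Working session

There is one attempt and no reset: what is moved stays moved. The work goes in short steps, each a Python script; the robot and the scene stay as the last script left them, time stands still between calls to the robot, and variables do not carry over. Pictures are saved under pics/ and viewed, at most 10 in all, crops included, and the job is handed in when it is done.

```bash
ls; mkdir -p pics
python3 - <<'E'
from bench import manip
import cv2,numpy as np
for n in("top","scene"):
    p,d=manip.grab_frame(n); cv2.imwrite(f"pics/{n}0.png",p[:,:,::-1]); np.save(f"{n}0.npy",d)
    c=manip.get_calibration(n); print(n,c["camera_matrix"].round(1).tolist(),c["R"].round(3).tolist(),c["t"].round(3).tolist())
    for k in("vial","rail","green_swab","blue_swab","stand"):
        print(k,[(np.round(q["at"],3).tolist(),round(q["confidence"],2)) for q in manip.look_for(n,k)])
print(manip.current_time())
E
```

```text
pics
top [[424.6, 0.0, 287.2], [0.0, 424.6, 212.9], [0.0, 0.0, 1.0]] [[0.018, -0.999, 0.039], [-0.992, -0.023, -0.122], [0.123, -0.036, -0.992]] [-0.034, 0.558, 1.031]
vial [([0.466, -0.066, 0.06], 0.6)]
rail [([0.68, -0.05, 0.032], 0.96)]
green_swab [([0.515, 0.247, 0.079], 0.61), ([0.493, 0.322, 0.095], 0.54), ([0.595, 0.211, 0.071], 0.43)]
blue_swab [([0.447, 0.243, 0.08], 0.65)]
stand [([0.477, 0.245, 0.046], 0.66), ([0.521, 0.124, 0.048], 0.59)]
scene [[532.0, 0.0, 276.0], [0.0, 532.0, 207.5], [0.0, 0.0, 1.0]] [[-0.399, 0.917, -0.005], [0.522, 0.223, -0.823], [-0.753, -0.331, -0.568]] [0.238, -0.204, 1.452]
vial [([0.478, -0.064, 0.04], 0.67)]
rail [([0.684, -0.043, 0.033], 0.96), ([0.522, 0.247, 0.07], 0.46)]
green_swab [([0.497, 0.331, 0.078], 0.88), ([0.604, 0.223, 0.056], 0.69), ([0.521, 0.251, 0.072], 0.47)]
blue_swab [([0.452, 0.257, 0.069], 0.45)]
stand [([0.557, 0.131, 0.051], 0.81), ([0.529, 0.255, 0.051], 0.67)]
0.6
```

View pics/top0.png

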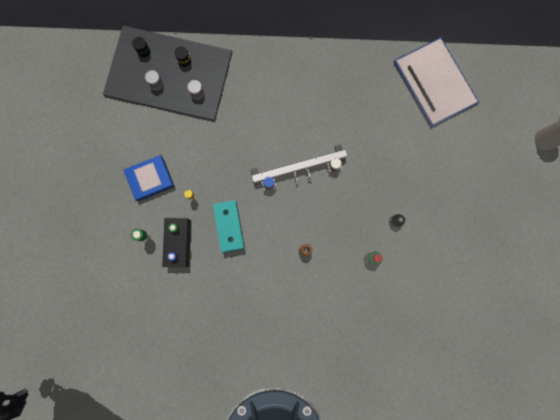

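View pics/scene0.png

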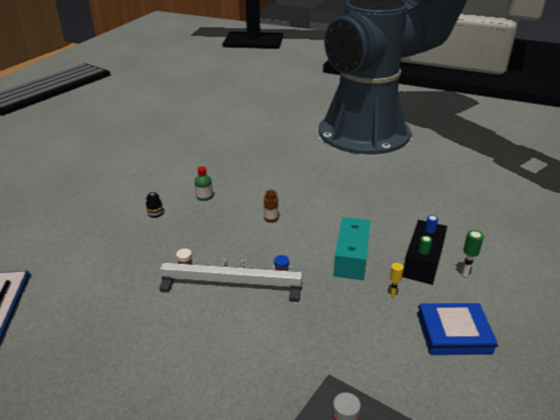

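The top view shows the stand at (176,243), with the green swab at (173,227) and the blue one at (172,257). The large green decoy is at (138,235) and the turquoise look-alike at (229,227). The vial is at (306,250). The rail runs from (256,177) to (346,155), and its clip wires are near (303,178). Next I'll get exact poses from the depth clouds.

```bash
cat > h.py <<'E'
import numpy as np,cv2
from bench import manip
def cloud(n,d=None,p=None):
    if d is None: p,d=manip.grab_frame(n)
    c=manip.get_calibration(n);K=c["camera_matrix"];v,u=np.indices(d.shape)
    X=np.stack([(u-K[0,2])/K[0,0]*d,(v-K[1,2])/K[1,1]*d,d],-1)
    W=(X-c["t"])@c["R"]; W[d==0]=np.nan
    return p,W
def near(W,xy,r,z0,z1):
    return (np.hypot(W[...,0]-xy[0],W[...,1]-xy[1])<r)&(W[...,2]>z0)&(W[...,2]<z1)
def down(yaw):  # tool y axis at angle yaw in world, z down
    y=np.array([np.cos(yaw),np.sin(yaw),0]);z=np.array([0,0,-1.]);return np.stack([np.cross(y,z),y,z],1)
E
python3 - <<'E'
from h import *
for n in("top","scene"):
    p=cv2.imread(f"pics/{n}0.png")[:,:,::-1].astype(int);_,W=cloud(n,np.load(f"{n}0.npy"),p)
    fl=near(W,(.5,.0),.3,-.02,.012);print(n,"bench z",np.median(W[fl][:,2]).round(4))
    m=near(W,(.68,-.045),.16,.030,.042)&(p.min(-1)>120);q=W[m]
    (c,s,a)=cv2.minAreaRect((q[:,:2]*1000).astype(np.float32));print("rail",m.sum(),np.round(c,1),np.round(s,1),round(a,1),np.median(q[:,2]).round(4))
    ax=np.linalg.svd(q[:,:2]-q[:,:2].mean(0))[2][0];ax*=np.sign(ax[1]);print(" mean",q.mean(0).round(4),"yaw of y axis",np.degrees(np.arctan2(ax[1],ax[0])).round(2))
    for nm,xy,z0,z1 in(("vialtop",(.47,-.065),.058,.075),("vialbody",(.47,-.065),.01,.075),("green",(.517,.248),.068,.09),("green_all",(.517,.248),.056,.09),("blue",(.45,.248),.06,.09)):
        m=near(W,xy,.03,z0,z1);q=W[m]
        if len(q): print(nm,m.sum(),q.mean(0).round(4),np.ptp(q,0).round(4),((q.min(0)+q.max(0))/2).round(4),q[:,2].max().round(4))
    m=near(W,(.485,.247),.09,.044,.054)&(p.max(-1)<60);q=W[m]
    (c,s,a)=cv2.minAreaRect((q[:,:2]*1000).astype(np.float32));print("stand",m.sum(),np.round(c,1),np.round(s,1),round(a,1),np.median(q[:,2]).round(4))
top=cv2.imread("pics/top0.png");a=cv2.resize(top[140:290,120:390],None,fx=2.9,fy=2.9,interpolation=2)[:, :800];cv2.imwrite("pics/c1.png",a)
E
```

```text
top bench z 0.0002
rail 700 [667.9 -56. ] [ 48.7 249.2] 17.2 0.0361
 mean [ 0.6808 -0.0511  0.036 ] yaw of y axis 107.36
vialtop 59 [ 0.4681 -0.0693  0.0642] [0.024  0.0221 0.0103] [ 0.4681 -0.0692  0.0635] 0.0687
vialbody 129 [ 0.4675 -0.0679  0.0538] [0.0277 0.0297 0.0572] [ 0.4677 -0.0693  0.0401] 0.0687
green 61 [0.5136 0.25   0.0774] [0.0185 0.0184 0.0133] [0.5134 0.2506 0.0774] 0.084
green_all 71 [0.5135 0.2493 0.0752] [0.0256 0.0188 0.0274] [0.517  0.2504 0.0703] 0.084
blue 68 [0.4459 0.2484 0.0761] [0.017  0.0182 0.0219] [0.4463 0.2492 0.0722] 0.0832
stand 886 [478.6 249.7] [114.8  55.8] 0.3 0.0501
scene bench z 0.0015
rail 1171 [668.7 -53.5] [ 48.5 247.9] 17.0 0.037
 mean [ 0.6816 -0.0459  0.0367] yaw of y axis 107.15
vialtop 100 [ 0.4694 -0.0663  0.0643] [0.0268 0.025  0.012 ] [ 0.4675 -0.0659  0.064 ] 0.07
vialbody 395 [ 0.475  -0.0642  0.0427] [0.0324 0.029  0.0597] [ 0.4703 -0.0667  0.0402] 0.07
green 118 [0.5169 0.2528 0.0765] [0.022  0.0195 0.0136] [0.5136 0.2526 0.0748] 0.0816
green_all 184 [0.5181 0.253  0.0713] [0.022  0.0196 0.0253] [0.5136 0.2527 0.069 ] 0.0816
blue 148 [0.4498 0.2522 0.0728] [0.0226 0.0198 0.0218] [0.4467 0.2518 0.0709] 0.0818
stand 1011 [480.3 277.5] [124.8 107.2] 1.1 0.0513
```

View pics/c1.png

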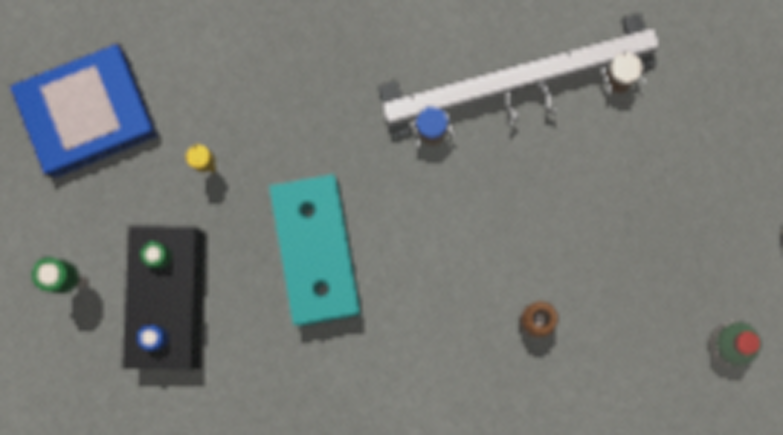

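Poses agree between the two cameras to about 2–3 mm. Next: refine the rail frame and check that the poses are reachable.

Run:
```python
from h import *
a=np.radians(17.25);ex=np.array([np.cos(a),np.sin(a)]);ey=np.array([-ex[1],ex[0]])
for n in("top","scene"):
    p=cv2.imread(f"pics/{n}0.png")[:,:,::-1].astype(int);_,W=cloud(n,np.load(f"{n}0.npy"),p)
    m=near(W,(.68,-.045),.15,.032,.041)&(p.min(-1)>110);q=W[m][:,:2]
    X=q@ex;Y=q@ey;k=abs(X-np.median(X))<.012;X,Y=X[k],Y[k]
    print(n,k.sum(),"bar x",np.percentile(X,[1,50,99]).round(4),"y",np.percentile(Y,[0,50,100]).round(4),"slope",np.polyfit(Y,X,1)[0].round(4))
    c=(np.percentile(X,1)+np.percentile(X,99))/2*ex+(Y.min()+Y.max())/2*ey;s=c-.024*ex;print(" seat",s.round(4))
    for t in(.088,-.088):
        e=s+t*ey;m=near(W,e,.022,.045,.056);q=W[m];print(" cap exp",e.round(4),"mid",((q.min(0)+q.max(0))/2).round(4),np.ptp(q,0).round(4))
    m=near(W,s,.028,.012,.042)&(p.min(-1)>70);L=(W[m][:,:2]-s)@np.stack([ex,ey],1);k=L[:,0]<.010
    print(" wires",(1000*np.c_[L,W[m][:,2]])[k].round().astype(int).tolist()[:40])
for y in(17.25+90,17.25-90):
  for P in([.468,-.068,.02],[.62,-.07,.02],[.514,.251,.055]):
    j=manip.inverse_kinematics(P,down(np.radians(y)));print(y,None if j is None else np.round(j,2))
```

```text
top 662 bar x [0.6266 0.6357 0.6448] y [-0.3762 -0.2483 -0.1269] slope -0.0031
 seat [ 0.6588 -0.0588]
 cap exp [0.6327 0.0252] mid [0.6357 0.0254 0.0502] [0.0262 0.025  0.0086]
 cap exp [ 0.6849 -0.1429] mid [ 0.6869 -0.1422  0.0504] [0.0261 0.0257 0.01  ]
 wires [[10, -18, 31], [10, -16, 21], [7, -17, 31], [4, -19, 32], [4, -17, 22], [2, -19, 29], [8, 17, 33], [2, -17, 16], [-2, -17, 35], [10, 18, 14], [6, 17, 30], [-4, -17, 32], [4, 18, 27], [-6, -16, 30], [-8, -18, 36], [1, 19, 31], [0, 17, 31], [-7, -13, 28], [-9, -15, 32], [-9, -18, 31], [1, 18, 16], [-2, 17, 32], [-9, -13, 23], [-10, -15, 28], [-11, -18, 26], [-12, -20, 30], [-13, -22, 29], [-4, 18, 29], [-6, 16, 35], [-6, 13, 29], [-12, -19, 16], [-13, -20, 20], [-4, 17, 15], [-8, 16, 30], [-9, 14, 34], [-8, 19, 22], [-10, 17, 28], [-10, 14, 25], [-12, 20, 29], [-10, 16, 16]]
scene 1197 bar x [0.6275 0.6391 0.6465] y [-0.3735 -0.2476 -0.1255] slope -0.0017
 seat [ 0.6594 -0.0565]
 cap exp [0.6333 0.0275] mid [0.6358 0.0272 0.0499] [0.0267 0.0263 0.0092]
 cap exp [ 0.6855 -0.1406] mid [ 0.6864 -0.1394  0.0495] [0.0285 0.0279 0
[... 187 characters left out ...]
[-9, 15, 34], [-11, 16, 33], [-13, 18, 32], [-16, 19, 29], [-13, 21, 32], [-15, -22, 24], [-8, -18, 30], [-7, -16, 31], [-8, -15, 31], [-11, -13, 28], [-7, 13, 33], [-5, 15, 36], [-8, 17, 33], [-8, 18, 33], [-3, -17, 32], [-6, -16, 30], [-8, -15, 28], [-8, -13, 28], [-12, 12, 27], [-6, 15, 33], [-7, 17, 32], [-10, 18, 30], [-15, 19, 25], [-14, 21, 26], [-1, -19, 31], [-1, -17, 31], [-8, -17, 25], [-8, -15, 26], [-10, -14, 24]]
107.25 [-0.24  0.56  1.99 -0.    0.59 -2.11]
107.25 [-0.19  0.75  1.58 -0.    0.81 -2.06]
107.25 [ 0.37  0.62  1.72 -0.    0.8  -1.5 ]
-72.75 [-0.24  0.56  1.99 -0.    0.59  1.03]
-72.75 [-0.19  0.75  1.58 -0.    0.81  1.08]
-72.75 [ 0.37  0.62  1.72 -0.    0.8   1.64]
```

```bash
cat >> h.py <<'E'
a=np.radians(17.3);ex=np.array([np.cos(a),np.sin(a)]);ey=np.array([-ex[1],ex[0]])
S=np.array([.6600,-.0577]);R=down(a-np.pi/2)
def P(xy,z): return [xy[0],xy[1],z]
def st(l=""): print(l,manip.current_ee_pos().round(4),manip.current_force().round(1),"w",round(manip.current_grip_width(),3),"gf",round(manip.current_grip_force(),1),"t",round(manip.current_time(),2),flush=True)
E
python3 - <<'E'
from h import *
v=np.array([.4685,-.068])
manip.set_gripper(.75,effort=40)
manip.move_ptp(P(v,.13),R);st("above")
manip.move_l(P(v,.018));st("down")
manip.set_gripper(0);st("grip")
manip.move_l(P(v,.030));st("lift")
manip.move_l(P(S-.034*ex,.030));st("pre")
for n in("top","scene"):
    p,W=cloud(n);cv2.imwrite(f"pics/{n}1.png",p[:,:,::-1]);np.save(f"{n}1.npy",W)
c=manip.get_calibration("scene");q=c["camera_matrix"]@(c["R"]@np.r_[S,.04]+c["t"]);u,w=(q[:2]/q[2]).astype(int);print(u,w)
cv2.imwrite("pics/c2.png",cv2.resize(cv2.imread("pics/scene1.png")[w-75:w+75,max(u-100,0):u+100],None,fx=4,fy=4,interpolation=2))
E
```

```text
above [ 0.4687 -0.0674  0.1301] [ 0.3  0.  -0.3] w 0.75 gf 0.0 t 3.27
down [ 0.4689 -0.068   0.0186] [ 0.6  0.1 -0.2] w 0.751 gf 0.0 t 4.17
grip [ 0.4689 -0.0681  0.0188] [-1.   0.9  7.5] w 0.344 gf 39.0 t 4.57
lift [ 0.469  -0.0681  0.0305] [ 0.2 -0.4 -1.3] w 0.344 gf 39.6 t 4.82
pre [ 0.6269 -0.0678  0.0297] [-0.4  0.3 -0.8] w 0.345 gf 39.6 t 6.03
232 260
```

View pics/c2.png

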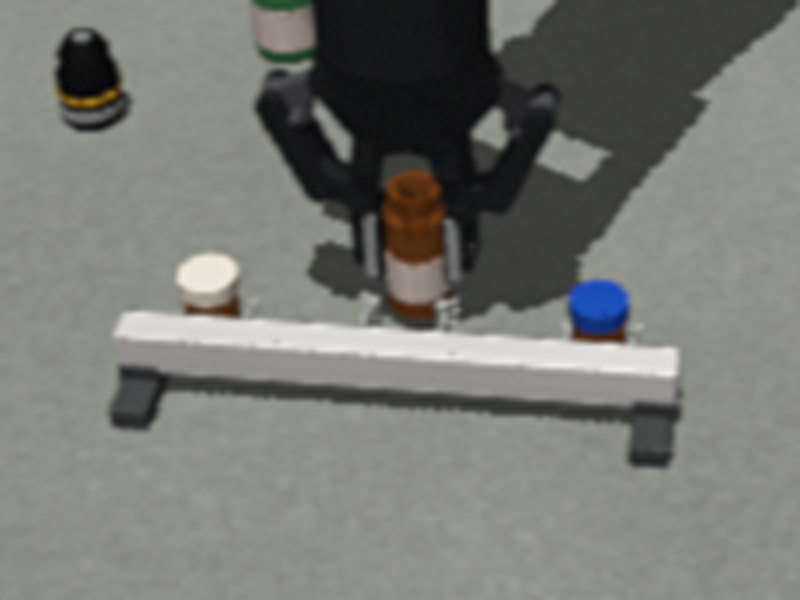

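The vial is held upright and centred between the wires, at about (415,250) in the crop. Now I'll set it down, back off and push it low with shut fingers.

Run:
```python
from h import *
manip.move_l(P(S-.034*ex,.0190),max_speed=.05);st("set")
manip.set_gripper(.7);st("open")
manip.move_l(P(S-.085*ex,.0190));manip.set_gripper(0)
manip.move_l(P(S-.085*ex,.007));st("behind")
manip.move_l(P(S-.055*ex,.007),max_speed=.08)
for x in np.arange(.052,.0239,-.003):
    manip.move_l(P(S-x*ex,.007),max_speed=.03)
    f=manip.current_force();print(round(x,3),"f along",(f[:2]@ex).round(1),"lat",(f[:2]@ey).round(1),"z",f[2].round(1))
    if abs(f[:2]@ex)>25: break
st()
for n in("top","scene"):
    p,W=cloud(n);cv2.imwrite(f"pics/{n}2.png",p[:,:,::-1]);np.save(f"{n}2.npy",W)
cv2.imwrite("pics/c3.png",cv2.resize(cv2.imread("pics/scene2.png")[195:315,150:310],None,fx=5,fy=5,interpolation=2))
```

```text
set [ 0.6275 -0.0678  0.0187] [ 0.5 -0.2  0.3] w 0.344 gf 39.7 t 6.49
open [ 0.6275 -0.0678  0.0189] [ 0.4 -0.7 -0.3] w 0.698 gf 0.0 t 6.89
behind [ 0.5783 -0.0829  0.0063] [0.2 0.7 0.3] w 0.0 gf 0.0 t 8.22
0.052 f along -0.9 lat -0.3 z 0.0
0.049 f along -0.5 lat 0.3 z -1.1
0.046 f along -1.2 lat -0.2 z 0.5
0.043 f along -0.8 lat -0.2 z -0.2
0.04 f along -2.4 lat -0.5 z 0.3
0.037 f along -1.3 lat 0.7 z 0.2
0.034 f along 0.8 lat -0.4 z -0.4
0.031 f along 0.2 lat 0.4 z -0.2
0.028 f along -7.5 lat -2.1 z 4.2
0.025 f along -21.3 lat -1.1 z 6.1
 [ 0.6322 -0.0659  0.0058] [-20.   -7.4   6.1] w 0.0 gf 3.3 t 11.25
```

View pics/c3.png

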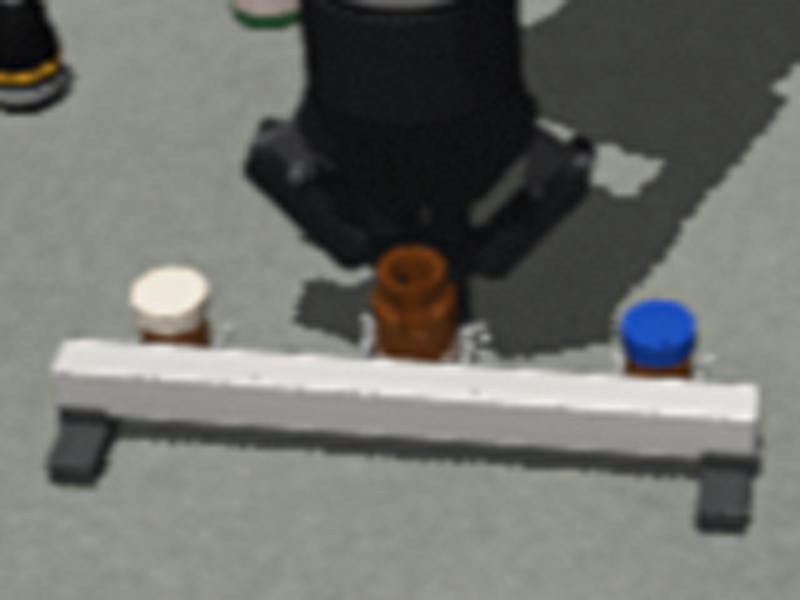

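The vial is in the clip and upright. The force dropped at −36 mm, where it snapped, and then rose to 21 N at the stop. Next I'll retreat, measure the mouth and the swab, and grasp the swab.

Run:
```python
from h import *
manip.move_l(P(S-.07*ex,.007));manip.move_l(P(S-.09*ex,.16),max_speed=.25)
g=np.array([.5136,.2515])
manip.set_gripper(.55)
manip.move_ptp(P(g,.16),R);st("above swab")
for n in("top","scene"):
    p,W=cloud(n);cv2.imwrite(f"pics/{n}3.png",p[:,:,::-1])
    m=near(W,S,.022,.058,.075);q=W[m];mid=(q.min(0)+q.max(0))/2
    print(n,"rim",m.sum(),q.mean(0).round(4),mid.round(4),np.ptp(q,0).round(4),"rail frame",((mid[:2]-S)@ex).round(4),((mid[:2]-S)@ey).round(4))
    m=near(W,S,.022,.040,.075);q=W[m];X=(q[:,:2]-S)@ex;Y=(q[:,:2]-S)@ey;print(" body x",X.min().round(4),X.max().round(4),"y",Y.min().round(4),Y.max().round(4))
    print(" look",[(np.round(q["at"],3).tolist(),round(q["confidence"],2)) for q in manip.look_for(n,"vial_mouth")])
a=cv2.resize(cv2.imread("pics/top3.png")[140:200,250:350],None,fx=4,fy=4,interpolation=2);b=cv2.resize(cv2.imread("pics/scene3.png")[225:285,180:280],None,fx=4,fy=4,interpolation=2)
cv2.imwrite("pics/c4.png",np.hstack([a,b]))
```

```text
above swab [0.5141 0.2506 0.16  ] [ 1.2  0.1 -1. ] w 0.549 gf 0.0 t 14.37
top rim 61 [ 0.6593 -0.0592  0.0651] [ 0.6589 -0.0592  0.0652] [0.0231 0.0225 0.0143] rail frame -0.0015 -0.0011
 body x -0.0159 0.0111 y -0.0131 0.0134
 look [([0.658, -0.061, 0.057], 0.61)]
scene rim 139 [ 0.6601 -0.0566  0.0648] [ 0.6589 -0.0567  0.0641] [0.0244 0.0238 0.0115] rail frame -0.0008 0.0013
 body x -0.0132 0.0144 y -0.0131 0.0159
 look [([0.665, -0.057, 0.053], 0.83)]
```

View pics/c4.png

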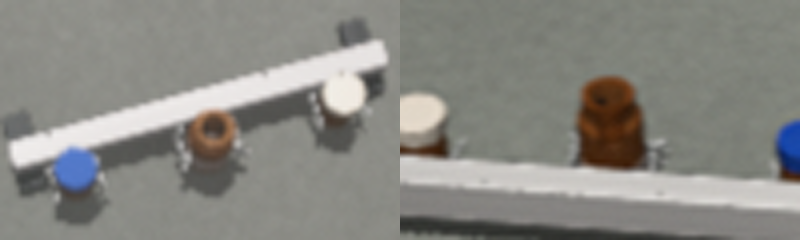

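Run:
```python
from h import *
g=np.array([.5136,.2515])
manip.move_l(P(g,.057));st("down")
manip.set_gripper(0,effort=40);st("grip")
manip.move_l(P(g,.19),max_speed=.15);st("lift")
m=np.array([.6595,-.058])
manip.move_l(P(m,.19),max_speed=.2)
manip.dwell(.3);st("over mouth")
for n in("top","scene"):
    p,W=cloud(n);cv2.imwrite(f"pics/{n}4.png",p[:,:,::-1])
    print(n,[(np.round(q["at"],3).tolist(),round(q["confidence"],2)) for q in manip.look_for(n,"green_swab")])
# rod seen from the scene camera (white, between tip and knob)
q=W[near(W,m,.02,.135,.18)&(p.min(-1)>110)]
print("rod",len(q),[q[(q[:,2]>z)&(q[:,2]<=z+.008)].mean(0).round(4).tolist() for z in np.arange(.136,.18,.008) if ((q[:,2]>z)&(q[:,2]<=z+.008)).any()])
q=W[near(W,m,.03,.17,.22)&(p[...,1].astype(int)-p[...,0]>25)];print("knob",len(q),q.min(0).round(4) if len(q) else"",q.max(0).round(4) if len(q) else"")
cv2.imwrite("pics/c5.png",cv2.resize(cv2.imread("pics/scene4.png")[130:280,140:320],None,fx=4,fy=4,interpolation=2))
```

```text
down [0.5141 0.2517 0.0578] [-0.3  0.5  0.8] w 0.547 gf 0.0 t 15.4
grip [0.5141 0.2517 0.058 ] [-0.9 -0.3  6.5] w 0.21 gf 38.9 t 15.76
lift [0.5131 0.2513 0.1891] [-0.2  0.5 -0.3] w 0.217 gf 39.1 t 16.79
over mouth [ 0.6595 -0.0578  0.1901] [ 0.9  0.1 -0.7] w 0.213 gf 39.1 t 18.95
top [([0.592, 0.214, 0.07], 0.54)]
scene [([0.604, 0.224, 0.056], 0.67), ([0.499, 0.333, 0.075], 0.64), ([0.666, -0.056, 0.193], 0.51)]
rod 47 [[0.6603, -0.0566, 0.1432], [0.6604, -0.0555, 0.1479], [0.6614, -0.0562, 0.1569], [0.6615, -0.0561, 0.1622], [0.6582, -0.0529, 0.177]]
knob 159 [ 0.6608 -0.0655  0.1843] [ 0.6704 -0.0481  0.2132]
```

View pics/c5.png

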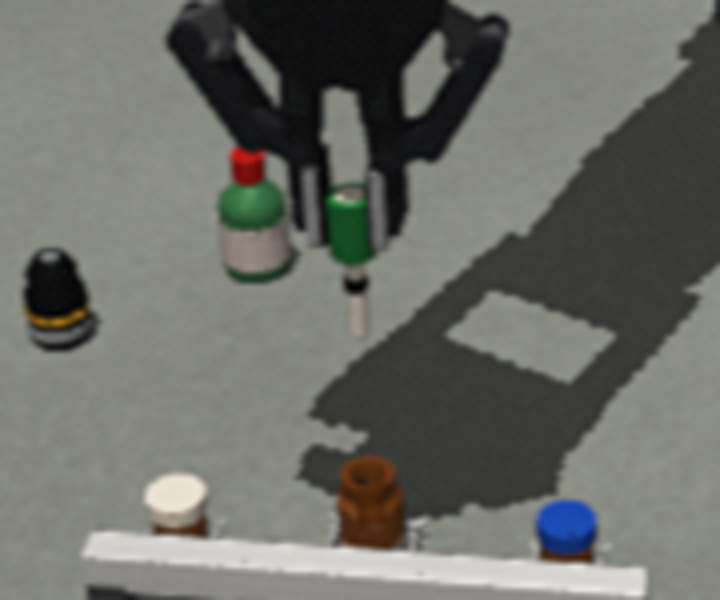

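The swab hangs straight below the grip, with its rod within about 1 mm of the mouth axis. Next is a guarded descent with lateral compliance.

Run:
```python
from h import *
m=np.array([.6603,-.0576])
manip.move_l(P(m,.122),max_speed=.12);f0=manip.current_force();st("entry")
z=.122
while z>.0835:
    z-=.003;manip.move_l(P(m,z),max_speed=.05);f=manip.current_force()-f0
    print(round(z,4),f.round(1),m.round(4))
    if np.hypot(*f[:2])>2.5: m=m+.0006*f[:2]/np.hypot(*f[:2])*min(2,np.hypot(*f[:2])/3)
    if f[2]>7: break
st()
p,_=cloud("scene");cv2.imwrite("pics/scene5.png",p[:,:,::-1])
cv2.imwrite("pics/c6.png",cv2.resize(p[195:305,160:310,::-1],None,fx=5,fy=5,interpolation=2))
```

```text
entry [ 0.6607 -0.0577  0.1227] [ 0.5 -0.1  0. ] w 0.217 gf 39.1 t 19.87
0.119 [-0.5  0.5 -0.2] [ 0.6603 -0.0576]
0.116 [-0.7  0.7 -1. ] [ 0.6603 -0.0576]
0.113 [-1.1  0.3 -0.1] [ 0.6603 -0.0576]
0.11 [-0.1  0.3 -0.5] [ 0.6603 -0.0576]
0.107 [-0.3 -0.2 -0.8] [ 0.6603 -0.0576]
0.104 [ 0.  -0.2 -0.3] [ 0.6603 -0.0576]
0.101 [-0.2 -0.2 -0.1] [ 0.6603 -0.0576]
0.098 [-0.1 -0.2  0. ] [ 0.6603 -0.0576]
0.095 [-0.6 -0.3 -0.4] [ 0.6603 -0.0576]
0.092 [-0.5 -0.4 -0.7] [ 0.6603 -0.0576]
0.089 [-0.3 -0.   0.4] [ 0.6603 -0.0576]
0.086 [-0.2 -0.9 -0.9] [ 0.6603 -0.0576]
0.083 [-1.  -1.2 -0.8] [ 0.6603 -0.0576]
 [ 0.6602 -0.0576  0.0828] [-0.5 -1.3 -0.8] w 0.218 gf 39.1 t 23.12
```

View pics/c6.png

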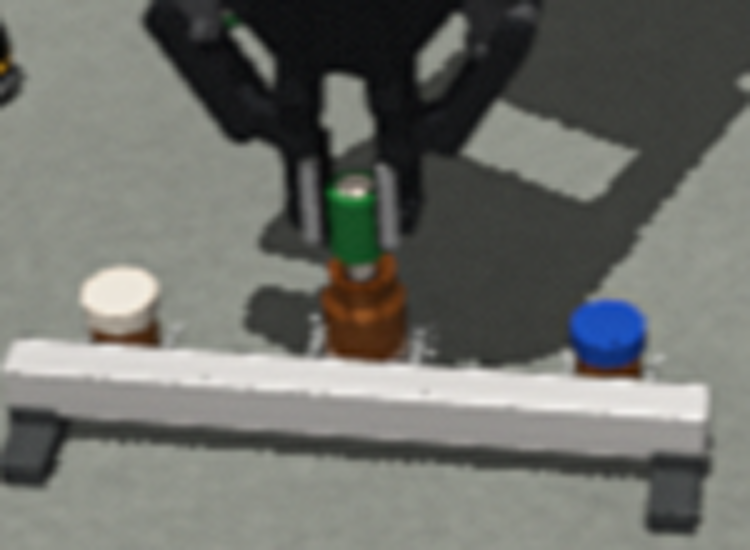

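The swab is in the mouth with its knob above the rim. Pressing it home now.

Run:
```python
from h import *
m=np.array([.6602,-.0577]);f0=manip.current_force();z=.083
while z>.066:
    z-=.001;manip.move_l(P(m,z),max_speed=.03);f=manip.current_force()
    print(round(z,4),f.round(1),manip.current_ee_pos()[2].round(4))
    if f[2]>20 or (z<.0745 and f[2]>14): break
st();manip.set_gripper(.45);manip.dwell(.2);manip.move_l(P(m,.17));st("up")
for n in("top","scene"):
    p,W=cloud(n);cv2.imwrite(f"pics/{n}6.png",p[:,:,::-1])
    q=W[near(W,m,.02,.07,.12)];print(n,"knob",q.min(0).round(4),q.max(0).round(4),"top z",np.percentile(q[:,2],[80,90,95]).round(4))
cv2.imwrite("pics/c7.png",cv2.resize(p[195:305,160:310,::-1],None,fx=5,fy=5,interpolation=2))
```

```text
0.082 [-0.9  0.8  0.1] 0.0821
0.081 [ 0.5 -0.6  2.4] 0.0812
0.08 [-1.6 -0.6  3.1] 0.0801
0.079 [-0.4 -0.7  1.7] 0.0789
0.078 [-0.5 -1.   1.3] 0.0777
0.077 [ 0.3 -0.8 -1.4] 0.0765
0.076 [ 0.6 -1.  -2.8] 0.0756
0.075 [-0.3  0.  -1. ] 0.0749
0.074 [-0.2 -0.4  0.7] 0.0741
0.073 [-2.8 -1.9  6.6] 0.0739
0.072 [-4.6 -1.5 14.3] 0.0738
 [ 0.6609 -0.058   0.0738] [-4.6 -1.5 14.3] w 0.217 gf 40.6 t 25.92
up [ 0.6597 -0.0576  0.169 ] [ 0.2 -1.6 -0.2] w 0.448 gf 0.0 t 27.25Traceback (most recent call last):
  File "<stdin>", line 10, in <module>
    return umr_minimum(a, axis, None, out, keepdims, initial, where)
ValueError: zero-size array to reduction operation minimum which has no identity
```

The force profile shows the snap, then a hard stop at exactly the expected 73.8 mm. I'll move aside and verify.

Run:
```python
from h import *
m=np.array([.6602,-.0577])
manip.move_l(P(m-.2*ex,.22),max_speed=.2);manip.dwell(.3);I=[]
for n in("top","scene"):
    p,W=cloud(n);I.append(p)
    for nm,c,z0,z1 in(("knob",m,.07,.12),("neck",m,.055,.066),("blue",(.447,.25),.06,.1)):
        q=W[near(W,c,.02,z0,z1)];print(n,nm,len(q),((q.min(0)+q.max(0))/2).round(4) if len(q) else"",np.percentile(q[:,2],[50,90,98]).round(4) if len(q) else"")
cv2.imwrite("pics/c8.png",np.hstack([cv2.resize(I[0][140:200,250:350,::-1],None,fx=4,fy=4,interpolation=2),cv2.resize(I[1][225:285,180:280,::-1],None,fx=4,fy=4,interpolation=2)]));st()
```

```text
top knob 72 [ 0.6595 -0.0586  0.0839] [0.0928 0.0964 0.0975]
top neck 32 [ 0.6566 -0.0588  0.0606] [0.0606 0.0649 0.0657]
top blue 69 [0.4462 0.2496 0.0709] [0.0776 0.0804 0.0813]
scene knob 188 [ 0.6599 -0.057   0.084 ] [0.088  0.096  0.0968]
scene neck 89 [ 0.6615 -0.0573  0.0604] [0.0596 0.0643 0.0655]
scene blue 146 [0.4462 0.252  0.0712] [0.0749 0.0803 0.0816]
 [ 0.4693 -0.1171  0.2199] [ 0.2  0.2 -0.3] w 0.448 gf 0.0 t 28.88
```

View pics/c8.png

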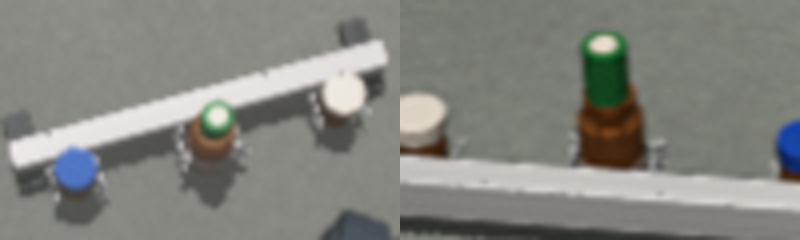

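The knob sits on the rim: its top is at 94 mm after allowing for the same +3 mm bias seen on the blue knob. The vial is upright in the clip and the blue swab hasn't moved.

```bash
python3 -c "
from bench import manip
print(manip.sign_off())"
```

```text
the job is handed in; nothing more can be done
None
```

The job is done and handed in at about 29 s: the vial is home and upright in the middle clip, and the green swab is snapped in with its knob flush on the rim.

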